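Roll the cap strips home on a 96-well plate

TASK

Take the spring-loaded hand roller from its stand and roll it back and forth over the 96-well plate until all twelve cap strips are pressed fully home: touch the caps with the roller only, keep a steady pressure without ramming its spring hard against the stop, and once you have begun do not lift the roller off the caps before every strip is down. Then put the roller back upright in its stand and shut the rack's clear cover over the plate. Do not knock or push the white bottle or the spectacle case about.

Things in the scene. Friction and masses are not known exactly. Their poses are not given: they have to be found in the camera images.
- cap_rack: dark blue plate rack, fixed, 124 (x) x 152 (y) x 32 mm high; origin: centre of its underside, on the table; z up, +x away from the robot (give or take its yaw) towards the cover's hinge. It carries the plate and the clear cover, a shell 124 x 146 mm whose hinge axis runs along y at x = +62 mm, 32 mm above the table; shut, its top is 68 mm above the table
- plate: white 96-well plate, 85.5 (x) x 128 (y) mm, fixed in the rack; origin: centre of its underside, 30 mm above the table; axes as the rack's. On it 12 teal cap strips, 9 mm apart along y, each 76 mm long along x, 7.5 mm wide; tops 25 mm above this origin when proud, 20 mm when home. Each slides down against about 7 N of friction and stays where left; they start 0 to 1.2 mm down
- strip_1 (a joint): cap strip 1, at y = -49.5 mm in the plate's frame: 0 = standing 5 mm proud, 0.005 = pressed fully home
- strip_2 (a joint): cap strip 2, at y = -40.5 mm in the plate's frame: 0 = standing 5 mm proud, 0.005 = pressed fully home
- strip_3 (a joint): cap strip 3, at y = -31.5 mm in the plate's frame: 0 = standing 5 mm proud, 0.005 = pressed fully home
- strip_4 (a joint): cap strip 4, at y = -22.5 mm in the plate's frame: 0 = standing 5 mm proud, 0.005 = pressed fully home
- strip_5 (a joint): cap strip 5, at y = -13.5 mm in the plate's frame: 0 = standing 5 mm proud, 0.005 = pressed fully home
- strip_6 (a joint): cap strip 6, at y = -4.5 mm in the plate's frame: 0 = standing 5 mm proud, 0.005 = pressed fully home
- strip_7 (a joint): cap strip 7, at y = +4.5 mm in the plate's frame: 0 = standing 5 mm proud, 0.005 = pressed fully home
- strip_8 (a joint): cap strip 8, at y = +13.5 mm in the plate's frame: 0 = standing 5 mm proud, 0.005 = pressed fully home
- strip_9 (a joint): cap strip 9, at y = +22.5 mm in the plate's frame: 0 = standing 5 mm proud, 0.005 = pressed fully home
- strip_10 (a joint): cap strip 10, at y = +31.5 mm in the plate's frame: 0 = standing 5 mm proud, 0.005 = pressed fully home
- strip_11 (a joint): cap strip 11, at y = +40.5 mm in the plate's frame: 0 = standing 5 mm proud, 0.005 = pressed fully home
- strip_12 (a joint): cap strip 12, at y = +49.5 mm in the plate's frame: 0 = standing 5 mm proud, 0.005 = pressed fully home
- cover (a joint): hinge of the clear cover, rad: 0 = shut, 1.75 = open against its stop, a little past upright. It starts open (1.5 to 1.75) and stays so by its own weight; pushed towards the robot below about 1.1 rad it sinks shut by itself
- cover_tab (a point): middle of the dark blue finger tab (16 x 50 x 5 mm) on the cover's free edge, 128 mm in front of the hinge axis and 30 mm above it when shut; when the cover is open it is its topmost part, about 150 to 160 mm above the table, and the cover can be pushed over there from behind
- roller_tool: hand roller, 122 mm high, 0.37 kg, upright; origin: lowest line of the roller below the tool's middle, spring relaxed; z up, x along the axle. Heights above the origin: black grip 40 (x) x 26 (y) mm from 68 to 116, pommel 44 x 30 up to 122, collar 58 x 44 from 62 to 68 (fingertips can rest on it), aluminium cross-bar 116 (x) x 28 (y) from 36 to 48, whose ends rest in the stand
- roller: the dark rubber roller, 79 mm long, 30 mm in diameter, turning freely on its axle, so that it rolls along the tool's y; origin: middle of the axle, 15 mm above the tool's origin with the spring relaxed
- carrier (a joint): travel of the spring between grip and roller, m: 0 = relaxed (preload 7 N), 0.009 = hard on its stop (18 N); stiffness 1.2 N/mm. With the strips under it home, 4 to 6 mm of travel is the right working pressure (12 to 14 N); more than 25 N would damage the caps
- stand: stand of the roller, fixed: dark base 150 (x) x 80 (y) x 6 mm with two aluminium saddles 109 mm apart along x, floors 42 mm above the table, flared lips up to 63 mm; the cross-bar lies in them with 3 mm play each way in y and 4 mm in x, the roller hanging between; origin: centre of its underside, on the table
- stand_seat (a point): where the tool's origin belongs in the stand: on the stand's axis, 6 mm above the table; the tool's x axis along the stand's x axis, either way round
- white_bottle: white plastic bottle with a white screw cap, 48 mm in diameter, 98 mm high, standing loose; leave alone
- glasses_case: dark spectacle case, 60 x 158 x 37 mm, loose; leave alone

How it is judged:
On the way, in this order (a step that is already met when the one before it is completed fails the run):
1. the roller is pressed on the cap strips with at least 5 N while strips are still proud (contact force between roller and plate above 5 N and not (value of joint each of strip_1, strip_2, strip_3, strip_4, strip_5, strip_6, strip_7, strip_8, strip_9, strip_10, strip_11, strip_12 above 0.004 m)), for 0.1 s.
2. all twelve strips are at least 4 mm down, with the roller still on the caps (value of joint each of strip_1, strip_2, strip_3, strip_4, strip_5, strip_6, strip_7, strip_8, strip_9, strip_10, strip_11, strip_12 above 0.004 m and z of roller in the frame of plate below 0.047 m), for 0.05 s.
At the end, for the whole second after the job is handed in: All twelve strips at least 4 mm down (of 5), the roller standing in its stand (origin within 10 mm of its seat sideways, less than 10 mm above the stand's underside, leaning less than 0.15 rad, at rest) and the cover shut to within 0.08 rad (value of joint each of strip_1, strip_2, strip_3, strip_4, strip_5, strip_6, strip_7, strip_8, strip_9, strip_10, strip_11, strip_12 above 0.004 m and horizontal distance between roller_tool and stand_seat below 0.01 m and z of roller_tool in the frame of stand below 0.01 m and angle between roller_tool's own z axis and vertical below 0.15 rad and linear speed of roller_tool below 0.02 m/s and value of joint cover below 0.08 rad); the robot touches nothing.
It fails at once if the fingers or the arm touch the plate or its caps (contact force between any of the fingers, the arm and plate above 0.5 N).
It fails at once if the roller bears on the plate with more than 25 N (spring rammed hard against its stop) (contact force between roller and plate above 25 N).
It fails at once if the roller is lifted more than 7 mm clear of the caps with some strips down and others not (value of joint any of strip_1, strip_2, strip_3, strip_4, strip_5, strip_6, strip_7, strip_8, strip_9, strip_10, strip_11, strip_12 above 0.004 m and not (value of joint each of strip_1, strip_2, strip_3, strip_4, strip_5, strip_6, strip_7, strip_8, strip_9, strip_10, strip_11, strip_12 above 0.004 m) and z of roller in the frame of plate above 0.047 m).
It fails at once if the white bottle is pushed or knocked more than 40 mm (distance of white_bottle from where it was at the start of the episode above 0.04 m).
It fails at once if the spectacle case is pushed or knocked more than 40 mm (distance of glasses_case from where it was at the start of the episode above 0.04 m).
It also fails if it takes over 67 s, if anything falls off the work surface, if the arm or the gripper's body presses on something with over 40 N, if the wrist force passes 120 N, or if a joint passes its speed limit or range.

ROBOT

A 7-joint arm with a two-finger parallel gripper is mounted at the origin on a cart in front of the work surface, level with it; the furniture and walls round the work are solid. World frame = base frame: x ahead of the robot, y to its left, z up, the work surface at z = 0. Lengths are in m, angles in rad, forces in N, time in s.
With the tool pointing down it reaches from about 0.4 to 0.85 m from the base axis. Payload 4.5 kg.
Tool frame: the origin (TCP) lies where the fingers leave the gripper's body, on its centre line; the fingertips stand 64 mm ahead of it and the grasp point (between the pads) lies 45 mm ahead of it; z points along the fingers, y is the line along which they close (so a half turn about z gives the same grasp; the last joint's range is limited). The gripper opens to 88 mm and grips with 3 to 60 N. Pads are 18 mm wide; open, the fingers measure 123 mm over their backs; the gripper's body (75 mm by 187 mm) begins 45 mm behind the grasp point.
Start: joints at [-1.248, 0.689, -0.195, 1.565, 0.157, 0.902, -0.215], TCP at [0.178, 0.599, 0.303] pointing down, gripper open.
Joint ranges: [-3.01, 3.01], [-0.46, 2.08], [-1.47, 1.51], [0.13, 2.56], [-1, 4.14], [0.04, 2.09], [-2.66, 2.66]. Speed limits (rad/s): [2.57, 2.57, 3.14, 3.14, 3.14, 3.14, 3.14].

INTERFACE

Orientations are given as a unit quaternion [x, y, z, w].
In Python, from plant import r gives the robot as it stands.
- The arm moves only by the tool play_rows, never from a script. Its arguments are lists of equal length, an entry for each row: "translation": the shift along the tool's x, y, z in m, a list of three; "delta_rot": the turn, a rotation vector about the tool's x, y, z in degrees, a list of three; "grip": the opening, from -1 (shut) to 1 (fully open). In form: {"translation": [[x, y, z], ...], "delta_rot": [[rx, ry, rz], ...], "grip": [grip, ...]}. A call has 1 to 20 rows; each row shifts and turns the commanded pose from where the row before left it, along the tool's axes as they then stand; what a row does not reach is not made up. A row lasts 1/8 s, in which the tool goes at most 62.5 mm and 10.7 degrees, less where a joint would pass 70% of its speed; a pose out of reach is approached as far as the arm can. A call with a gripper value outside its range is refused whole. The fingers move at their own pace and stop on an object; "squeeze" is the grip in N (left out, the last holds). Time passes only in rows, so rows that do not move let the fingers close. It gives the time, the measured TCP pose, the force, the opening and the grip force at its end, in the units of the state.
- r.get_state(): the state, without advancing time (a new reading comes with each control period).
- r.snapshot(name): name is "side" or "top" or "wrist"; returns the picture (400x640x3 uint8, blue, green, red); there is no depth.
- r.get_calibration(name): a dict with "intrinsics" (3x3 intrinsics, pixels), "k1" (the pictures are not rectified: a ray, as slopes to the right and down, at radius r is drawn at 1 + k1 r^2 times it, then the intrinsics apply), "eye" and "rotation" of the camera in the world. Camera axes: x right, y up, looking along -z (the intrinsics and any distortion apply to the point x, -y, -z); pixel columns grow to the right and rows downward; lengths in m; the calibration is good to about 2 mm. A picture is of the moment at which its call begins: read the wrist's pose just before it. get_calibration takes no time and is no camera call; for the wrist camera it gives the pose at the moment of the call.
- r.finish_job(): hands the job in; it is judged then, once.
Trained networks look in the newest picture that a camera, given by its name, has taken for a name from the list of things; names that differ only in an ending like _2 or _b are one class to them, and where a whole thing is asked for, a point or a joint stands for the part that bears it (a point fixed in the world has none). Each returns a list of dicts, best first, with "confidence" (0 to 1); they miss things now and then, are a little off and sometimes report something else, mostly with a low value. They report only what shows in the picture. A call takes as long as a camera call.
- r.look_for(camera, target): "point" ([x, y, z] in m, in world coordinates, good to about 4 mm: the middle of the surface that is visible of it).
- r.silhouettes(camera, target): "pixels" (400x640 bool, what is visible of it).
The state is a dict: "clock": time; "q": joint angles; "qd": joint speeds; "joint_torque": joint torques, N m; "tool_pos": TCP position; "eef_rot": TCP orientation; "contact_force": force on the tool from outside, world axes, zero at the start; "moment": the same for the moment, N m; "opening": opening from 0.0 (shut) to 1.0 (fully open); "finger_force": force on a finger pad.
Only numpy, scipy, OpenCV 4.12 (cv2) and the standard library are available. Lean on these libraries where they do the work, as an engineer would, in place of code of your own. Each camera call takes 0.05 s, during which the arm holds its last target. There are 200 camera calls.

## Working session

There is one attempt and no reset: what is moved stays moved. The work goes in short steps, Python scripts to look and compute and a tool call to move; the robot and the scene stay as the last step left them, time stands still between calls to the robot, and variables do not carry over. Pictures are saved under pics/ and viewed, at most 15 in all, crops included, and the job is handed in when it is done.

Besides the shell and the picture viewer there is one more tool, called by a JSON object that holds its "fn" and its "kwargs". play_rows: Moves the arm, as the interface text tells. Its arguments: {"type":"object","properties":{"translation":{"type":"array","items":{"type":"array","items":{"type":"number"}}},"delta_rot":{"type":"array","items":{"type":"array","items":{"type":"number"}}},"grip":{"type":"array","items":{"type":"number"}},"squeeze":{"type":"number"}},"required":["translation","delta_rot","grip"]}

```bash
ls; mkdir -p pics; python3 - <<'E'
from plant import r
import cv2,numpy as np
np.set_printoptions(precision=4,suppress=True)
s=r.get_state();print(s['clock'],s['tool_pos'],s['eef_rot'],s['contact_force'])
for c in('top','side'):
    cv2.imwrite(f'pics/{c}0.png',r.snapshot(c))
    k=r.get_calibration(c);print(c,k)
    for t in('cap_rack','plate','cover_tab','roller_tool','roller','stand','white_bottle','glasses_case'):
        print(t,[(np.array(d['point']),round(d['confidence'],2)) for d in r.look_for(c,t)[:2]])
E
```

```text
pics
0.0 [0.1779 0.5986 0.3019] [ 0.1439  0.9896 -0.0009 -0.0001] [-0.1342  0.4951  0.2962]
top {'intrinsics': array([[447.5099,   0.    , 318.7019],
       [  0.    , 447.5099, 199.5693],
       [  0.    ,   0.    ,   1.    ]]), 'k1': -0.02547237929831509, 'eye': array([ 0.3199, -0.0966,  1.3393]), 'rotation': array([ 0.057 , -0.061 , -0.7045,  0.7048])}
cap_rack [(array([0.4998, 0.0679, 0.0446]), 0.72), (array([0.4828, 0.1209, 0.0543]), 0.35)]
plate [(array([0.4723, 0.0772, 0.0434]), 0.79)]
cover_tab [(array([0.5715, 0.0648, 0.1429]), 0.81), (array([ 0.6145, -0.4042,  0.066 ]), 0.22)]
roller_tool [(array([ 0.4805, -0.2146,  0.0773]), 0.55), (array([0.4812, 0.1035, 0.0551]), 0.26)]
roller []
stand [(array([ 0.4725, -0.2077,  0.012 ]), 0.79), (array([0.4622, 0.0428, 0.052 ]), 0.72)]
white_bottle [(array([ 0.613 , -0.406 ,  0.0687]), 0.57)]
glasses_case [(array([0.6551, 0.1979, 0.0378]), 0.56)]
side {'intrinsics': array([[421.8056,   0.    , 319.5691],
       [  0.    , 421.8056, 198.7547],
       [  0.    ,   0.    ,   1.    ]]), 'k1': -0.029554362955596557, 'eye': array([ 1.1124, -0.4618,  1.1084]), 'rotation': array([0.2466, 0.1318, 0.4624, 0.8414])}
cap_rack [(array([0.5653, 0.0502, 0.0541]), 0.61)]
plate [(array([0.4731, 0.0636, 0.056 ]), 0.72), (array([0.5834, 0.0484, 0.1215]), 0.64)]
cover_tab [(array([0.584, 0.05 , 0.12 ]), 0.68), (array([ 0.483 , -0.2325,  0.0265]), 0.54)]
roller_tool [(array([ 0.501 , -0.227 ,  0.0762]), 0.96)]
roller [(array([ 0.4827, -0.2335,  0.0293]), 0.55)]
stand [(array([ 0.5178, -0.2404,  0.0072]), 0.55)]
white_bottle [(array([ 0.6355, -0.4127,  0.0648]), 0.89)]
glasses_case []
```

View pics/top0.png

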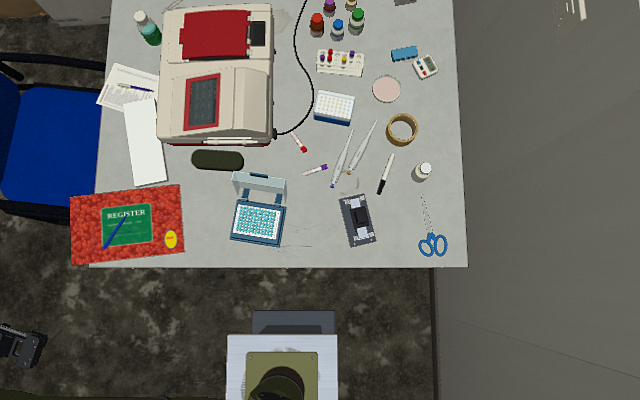

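View pics/side0.png

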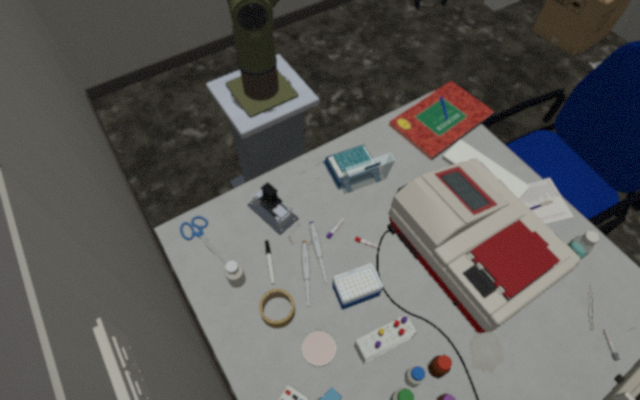

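The top view shows the rack at (258,220) with its cover open at (260,185). The roller in its stand is at (358,218), the bottle at (422,170) and the case at (217,160). Next I'll write the helpers and get rough yaws.

```bash
cat > h.py <<'E'
from plant import r
import cv2,numpy as np
from scipy.spatial.transform import Rotation as R
np.set_printoptions(precision=4,suppress=True)
def proj(k,P):
    c=R.from_quat(k['rotation']).inv().apply(np.atleast_2d(P)-k['eye'])
    u=np.c_[c[:,0],-c[:,1]]/-c[:,2:3]
    u=u*(1+k['k1']*(u**2).sum(1,keepdims=True))
    return u@k['intrinsics'][:2,:2].T+k['intrinsics'][:2,2]
def toz(k,px,z):
    K=k['intrinsics'];d=(np.atleast_2d(px).astype(float)-K[:2,2])/[K[0,0],K[1,1]]
    u=d.copy()
    for _ in range(8):u=d/(1+k['k1']*(u**2).sum(1,keepdims=True))
    w=R.from_quat(k['rotation']).apply(np.c_[u[:,0],-u[:,1],-np.ones(len(u))])
    return k['eye']+w*((z-k['eye'][2])/w[:,2])[:,None]
def rect(cam,t,z,n=0):
    k=r.get_calibration(cam);S=r.silhouettes(cam,t)
    if not S:print(t,'none');return
    out=[]
    for s in S[:2]:
        p=np.argwhere(s['pixels'])[:,::-1]
        w=toz(k,p,z)[:,:2]
        print(t,round(s['confidence'],2),len(p),'px',p.mean(0),cv2.minAreaRect((w*1000).astype(np.float32)))
def st():
    s=r.get_state();print('t',s['clock'],'pos',np.array(s['tool_pos']),'q',np.array(s['eef_rot']),'F',np.array(s['contact_force']),'open',s['opening'],s['finger_force'])
    return s
def rel(s,P,yawvec=None):
    "shift in tool frame to reach TCP P; yaw (deg) turn about tool z so tool y is along yawvec"
    q=R.from_quat(s['eef_rot']);d=q.inv().apply(np.array(P)-s['tool_pos'])
    out=[d]
    if yawvec is not None:
        v=q.inv().apply(np.append(yawvec,0));a=np.degrees(np.arctan2(-v[0],v[1]));out.append((a+90)%180-90)
    return out
E
python3 - <<'E'
from h import *
s=st();k=r.get_calibration('wrist');q=R.from_quat(s['eef_rot'])
print('cam in tcp',q.inv().apply(k['eye']-s['tool_pos']),(q.inv()*R.from_quat(k['rotation'])).as_matrix(),k['intrinsics'][0,0])
r.snapshot('top')
rect('top','stand',.006);rect('top','plate',.05);rect('top','cap_rack',.032)
rect('top','glasses_case',.03);rect('top','roller_tool',.1)
print(rel(s,[.42,-.1,.40],[0,1]))
E
```

```text
t 0.9 pos [0.178  0.5991 0.3028] q [ 0.1439  0.9896  0.0001 -0.    ] F [-0.0842 -0.2359 -0.5045] open 1.0021800171158397 0.0
cam in tcp [ 0.0821  0.     -0.082 ] [[ 0.0002  0.9489  0.3156]
 [ 1.     -0.0003  0.0001]
 [ 0.0002  0.3156 -0.9489]] 280.3855360725218
stand 0.84 773 px [355.8176 221.3997] ((483.7269592285156, -219.2464599609375), (152.04409790039062, 81.01199340820312), 13.460878372192383)
plate 0.6 1393 px [256.2936 221.2843] ((473.5382385253906, 76.6162338256836), (132.88662719726562, 90.3740234375), 81.09758758544922)
cap_rack 0.62 3242 px [258.0663 209.4343] ((515.4998779296875, 81.6220474243164), (174.22789001464844, 211.98974609375), 83.64263153076172)
glasses_case 0.82 986 px [216.8235 159.8438] ((661.9592895507812, 202.13058471679688), (158.48345947265625, 62.855987548828125), 85.85063934326172)
roller_tool 0.66 548 px [358.6515 217.6588] ((478.3840637207031, -216.1992950439453), (113.61707305908203, 45.52572250366211), 12.977737426757812)
[array([-0.4311, -0.6012, -0.0973]), np.float64(-16.54984620622662)]
```

{"fn": "play_rows", "kwargs": {"translation": [[-0.0293,-0.0303,-0.002],[-0.0293,-0.0303,-0.002],[-0.0293,-0.0303,-0.002],[-0.0293,-0.0303,-0.002],[-0.0293,-0.0303,-0.002],[-0.0293,-0.0303,-0.002],[-0.0293,-0.0303,-0.002],[-0.0293,-0.0303,-0.002],[-0.0293,-0.0303,-0.002],[-0.0293,-0.0303,-0.002],[-0.0293,-0.0303,-0.002],[-0.0293,-0.0303,-0.002],[-0.0293,-0.0303,-0.002],[-0.0293,-0.0303,-0.002],[0,0,0],[0,0,0]], "delta_rot": [[0,0,0],[0,0,0],[0,0,0],[0,0,0],[0,0,0],[0,0,0],[0,0,0],[0,0,0],[0,0,0],[0,0,0],[0,0,0],[0,0,0],[0,0,0],[0,0,-4],[0,0,-4],[0,0,0]], "grip": [1,1,1,1,1,1,1,1,1,1,1,1,1,1,1,1]}}

```text
clock: 3.2
tool_pos: [0.4506, 0.0754, 0.3308]
eef_rot: [0.075, 0.997, 0.0, 0.0]
contact_force: [-0.4, -0.5, 0.6]
opening: 0.999
finger_force: 0.0
```

```bash
python3 - <<'E'
from h import *
s=st()
im=r.snapshot('wrist');cv2.imwrite('pics/w1.png',im)
for t in('cap_rack','plate','cover_tab','stand','roller_tool'):
    print(t,[(np.array(d['point']),round(d['confidence'],2)) for d in r.look_for('wrist',t)[:2]])
rect('wrist','plate',.054);rect('wrist','strip_1',.054);rect('wrist','cap_rack',.032)
k=r.get_calibration('wrist')
# overlay of a rack/plate guess
S=r.silhouettes('wrist','strip_1')
E
```

```text
t 3.2 pos [0.4506 0.0754 0.3308] q [0.0754 0.9972 0.0002 0.0001] F [-0.4064 -0.4947  0.5978] open 0.99871992198444 0.0
cap_rack [(array([0.5699, 0.0612, 0.089 ]), 0.72), (array([0.4773, 0.1088, 0.0519]), 0.62)]
plate [(array([0.4711, 0.0807, 0.051 ]), 0.56), (array([0.5302, 0.0701, 0.0524]), 0.28)]
cover_tab [(array([0.5741, 0.0585, 0.0922]), 0.7), (array([0.4699, 0.0643, 0.0524]), 0.7)]
stand [(array([ 0.4661, -0.2039,  0.0068]), 0.94)]
roller_tool [(array([ 0.4774, -0.2089,  0.072 ]), 0.69)]
plate 0.88 5580 px [327.3341 182.0891] ((469.4036560058594, 77.53388977050781), (124.31394958496094, 84.0257797241211), 81.19732666015625)
strip_1 0.8 215 px [324.3302 186.2372] ((472.1742248535156, 72.45276641845703), (6.122581481933594, 70.6094741821289), 80.4076919555664)
strip_1 0.7 254 px [351.4213 186.6654] ((479.6025390625, 108.29248046875), (7.992311954498291, 69.45274353027344), 81.3406753540039)
cap_rack 0.62 16397 px [327.196  221.5542] ((540.2619018554688, 66.55352783203125), (210.1782684326172, 265.6863708496094), 81.49239349365234)
```

View pics/w1.png

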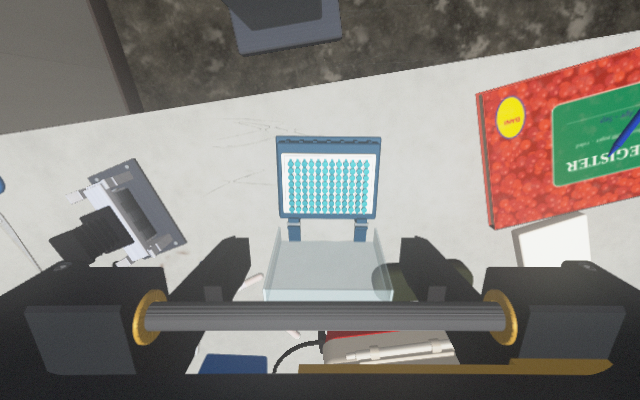

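The wrist view (towards the robot is up) shows the plate around (328,183), with 12 teal columns. The stand and roller are at (120,215). I'll segment the teal, the white plate and the blue frame.

```bash
python3 - <<'E'
from h import *
im=cv2.imread('pics/w1.png');k=r.get_calibration('wrist')
h=cv2.cvtColor(im,cv2.COLOR_BGR2HSV);box=np.zeros(h.shape[:2],bool);box[128:222,270:388]=1
teal=box&(h[...,1]>70)&(h[...,2]>110)&(h[...,0]>80)&(h[...,0]<100)
teal[:152]=0;teal[218:]=0;teal[:,:284]=0;teal[:,376:]=0
white=box&(h[...,1]<45)&(h[...,2]>170);white[:145]=0;white[219:]=0;white[:,:279]=0;white[:,379:]=0
blue=box&(h[...,1]>90)&(h[...,0]>96)&(h[...,0]<115)
for n,m,z in(('teal',teal,.0543),('plate',teal|white,.046),('rack',blue,.032)):
    m=cv2.morphologyEx(m.astype(np.uint8),cv2.MORPH_OPEN,np.ones((2,2)))
    nl,l,stt,_=cv2.connectedComponentsWithStats(cv2.dilate(m,np.ones((5,5))));b=1+stt[1:,4].argmax();m=m*(l==b)
    p=np.argwhere(m)[:,::-1];w=toz(k,p,z)[:,:2]*1000
    print(n,len(p),w.mean(0),cv2.minAreaRect(w.astype(np.float32)))
o=cv2.resize(im[120:260,30:400],None,fx=2,fy=2)
# overlay hypothesis
def fr(c,a,pts):return np.array([[c[0]+x*np.cos(a)-y*np.sin(a),c[1]+x*np.sin(a)+y*np.cos(a),z] for x,y,z in pts])
def ov(c,a,x,y,z,col):
    p=(proj(k,fr(c,a,[(x,y,z),(x,-y,z),(-x,-y,z),(-x,y,z)]))-[30,120]+.5)*2
    cv2.polylines(o,[p.astype(int)],True,col,1)
c=(.4715,.077);a=np.radians(-9)
ov(c,a,.062,.076,.032,(0,0,255));ov(c,a,.038,.05325,.0543,(0,255,255))
c=(.484,-.219);a=np.radians(13.5)
ov(c,a,.075,.04,.006,(0,0,255));ov(c,a,.022,.015,.128,(0,255,0));ov(c,a,.058,.014,.054,(0,255,255))
cv2.imwrite('pics/o1.png',o)
E
```

```text
teal 2546 [474.9337  78.0791] ((476.6463623046875, 77.86827850341797), (105.53184509277344, 75.12925720214844), 81.46263885498047)
plate 5313 [472.8556  78.9831] ((477.88897705078125, 82.241943359375), (134.8570098876953, 90.76588439941406), 80.5411376953125)
rack 1585 [455.5837  78.8833] ((473.499755859375, 78.88714599609375), (138.15985107421875, 121.97771453857422), 81.48403930664062)
```

View pics/o1.png

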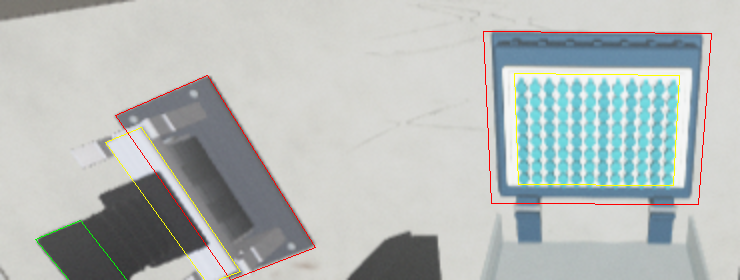

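{"fn": "play_rows", "kwargs": {"translation": [[-0.0097,-0.0358,0.0088],[-0.0097,-0.0358,0.0088],[-0.0097,-0.0358,0.0088],[-0.0097,-0.0358,0.0088],[-0.0097,-0.0358,0.0088],[-0.0097,-0.0358,0.0088],[-0.0097,-0.0358,0.0088],[-0.0097,-0.0358,0.0088],[0,0,0],[0,0,0],[0,0,0],[0,0,0]], "delta_rot": [[0,0,0],[0,0,0],[0,0,0],[0,0,0],[0,0,0],[0,0,0],[0,0,0],[0,0,0],[0,0,-7.4],[0,0,-7.4],[0,0,-7.4],[0,0,0]], "grip": [1,1,1,1,1,1,1,1,1,1,1,1]}}

```text
clock: 5.2
tool_pos: [0.4845, -0.2191, 0.2602]
eef_rot: [-0.118, 0.993, 0.0, 0.0]
contact_force: [0.4, 1.0, -1.6]
opening: 0.999
finger_force: 0.0
```

```bash
python3 - <<'E'
from h import *
s=st();im=r.snapshot('wrist');cv2.imwrite('pics/w2.png',im);k=r.get_calibration('wrist')
rect('wrist','stand',.006);rect('wrist','roller_tool',.128)
o=im.copy()
def ov(c,a,x,y,z,col):
    P=[[c[0]+u*np.cos(a)-v*np.sin(a),c[1]+u*np.sin(a)+v*np.cos(a),z] for u,v in((x,y),(x,-y),(-x,-y),(-x,y))]
    cv2.polylines(o,[(proj(k,P)+.5).astype(int)],True,col,1)
c=(.484,-.219);a=np.radians(13.5)
ov(c,a,.075,.04,.006,(0,0,255));ov(c,a,.022,.015,.128,(0,255,0));ov(c,a,.058,.014,.054,(0,255,255))
cv2.imwrite('pics/o2.png',np.ascontiguousarray(o))
E
```

```text
t 5.2 pos [ 0.4845 -0.2191  0.2602] q [-0.1181  0.993   0.0003  0.    ] F [ 0.4454  1.     -1.6457] open 0.9994607989078775 0.0
stand 0.8 4237 px [323.6608 157.3805] ((489.9643249511719, -220.39793395996094), (164.486083984375, 81.40431213378906), 13.589509963989258)
roller_tool 0.98 3870 px [322.1041 182.3191] ((462.4543151855469, -226.2881622314453), (84.9449462890625, 34.819740295410156), 13.27307415008545)
```

View pics/o2.png

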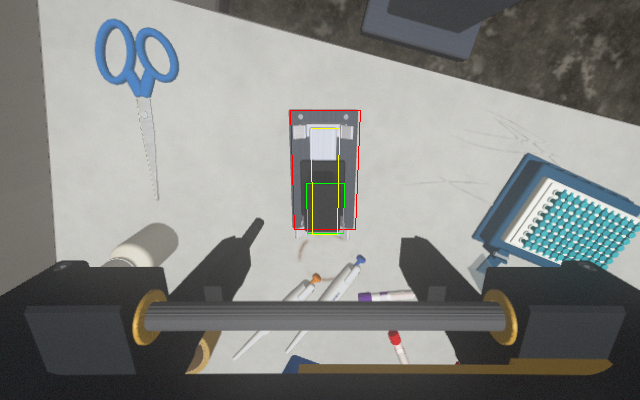

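{"fn": "play_rows", "kwargs": {"translation": [[0,0,0.02],[0,0,0.02],[0,0,0.02],[0,0,0.02],[0,0,0.02],[0,0,0.012],[0,0,0.008],[0,0,0],[0,0,0],[0,0,0],[0,0,0],[0,0,0],[0,0,0]], "delta_rot": [[0,0,0],[0,0,0],[0,0,0],[0,0,0],[0,0,0],[0,0,0],[0,0,0],[0,0,0],[0,0,0],[0,0,0],[0,0,0],[0,0,0],[0,0,0]], "grip": [1,1,1,1,1,1,1,1,-1,-1,-1,-1,-1], "squeeze": 50}}

```text
clock: 6.98
tool_pos: [0.4846, -0.2191, 0.1403]
eef_rot: [-0.119, 0.993, 0.0, 0.0]
contact_force: [-0.3, 0.3, -0.5]
opening: 0.457
finger_force: 0.0
```

{"fn": "play_rows", "kwargs": {"translation": [[0,0,0],[0,0,0],[0,0,0],[0,0,0],[0,0,-0.005],[0,0,-0.01],[0,0,-0.02],[0,0,-0.03],[0,0,-0.03],[0,0,0]], "delta_rot": [[0,0,0],[0,0,0],[0,0,0],[0,0,0],[0,0,0],[0,0,0],[0,0,0],[0,0,0],[0,0,0],[0,0,0]], "grip": [-1,-1,-1,-1,-1,-1,-1,-1,-1,-1]}}

```text
clock: 8.22
tool_pos: [0.4855, -0.219, 0.2373]
eef_rot: [-0.119, 0.993, -0.001, 0.002]
contact_force: [0.5, 0.4, -3.9]
opening: 0.289
finger_force: 50.0
```

```bash
python3 - <<'E'
from h import *
s=st()
im=r.snapshot('wrist');cv2.imwrite('pics/w3.png',im);k=r.get_calibration('wrist')
o=im.copy();c=np.array(s['tool_pos']);a=np.radians(13.56);z0=c[2]-.1335-.0
def ov(c,a,x,y,z,col):
    P=[[c[0]+u*np.cos(a)-v*np.sin(a),c[1]+u*np.sin(a)+v*np.cos(a),z] for u,v in((x,y),(x,-y),(-x,-y),(-x,y))]
    cv2.polylines(o,[(proj(k,P)+.5).astype(int)],True,col,1)
ov(c,a,.058,.014,z0+.048,(0,255,255));ov(c,a,.022,.015,z0+.122,(0,255,0));ov((.484,-.219),np.radians(13.5),.075,.04,.006,(0,0,255))
cv2.imwrite('pics/o3.png',cv2.resize(o[60:300,200:440],None,fx=2.4,fy=2.4))
c=np.array([.4766,.0779])
print(rel(s,[.4766,.0779,.2],[np.sin(np.radians(8.6)),np.cos(np.radians(8.6))]))
E
```

```text
t 8.225 pos [ 0.4855 -0.219   0.2373] q [-0.119   0.9929 -0.0007  0.0021] F [ 0.465   0.4404 -3.9175] open 0.2893517546785133 49.99952886253595
[array([-0.0613,  0.2906,  0.037 ]), np.float64(22.266316265840118)]
```

View pics/o3.png

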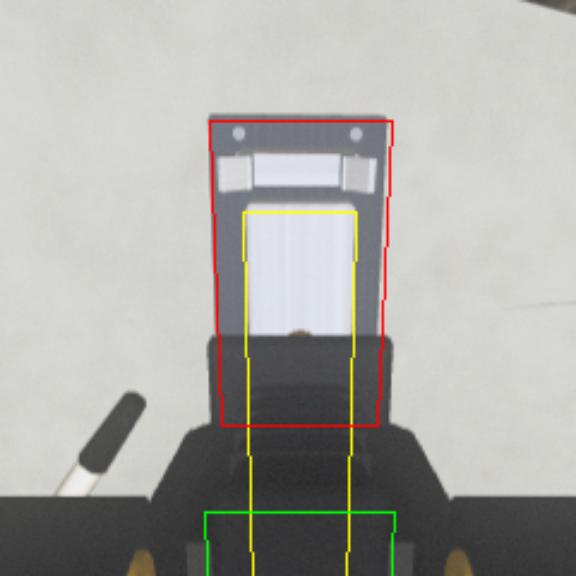

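The tool is gripped and aligned, with its bar end about 2.5 mm nearer the robot than I assumed. Next I'll go above strip 1.

{"fn": "play_rows", "kwargs": {"translation": [[-0.002,0.0125,0],[-0.0044,0.0245,0.0017],[-0.0044,0.0245,0.0017],[-0.0044,0.0245,0.0017],[-0.0044,0.0245,0.0017],[-0.0044,0.0245,0.0017],[-0.0044,0.0245,0.0017],[-0.0044,0.0245,0.0017],[-0.0044,0.0245,0.0017],[-0.0044,0.0245,0.0017],[-0.001,0.0119,0.0017],[0,0,0],[0,0,0],[0,0,0],[0,0,0],[0,0,0]], "delta_rot": [[0,0,0],[0,0,0],[0,0,0],[0,0,0],[0,0,0],[0,0,0],[0,0,0],[0,0,0],[0,0,0],[0,0,0],[0,0,0],[0,0,7.4],[0,0,7.4],[0,0,7.4],[0,0,0],[0,0,0]], "grip": [-1,-1,-1,-1,-1,-1,-1,-1,-1,-1,-1,-1,-1,-1,-1,-1]}}

```text
clock: 10.28
tool_pos: [0.4678, 0.0289, 0.218]
eef_rot: [0.073, 0.997, -0.0, -0.0]
contact_force: [0.4, 0.7, -3.1]
opening: 0.291
finger_force: 50.0
```

```bash
python3 - <<'E'
from h import *
s=st()
b=np.radians(8.6);yv=np.array([np.sin(b),np.cos(b)])
im=r.snapshot('wrist');cv2.imwrite('pics/w4.png',im);k=r.get_calibration('wrist')
o=im.copy();c=np.array(s['tool_pos']);z0=c[2]-.1343
def ov(c,a,x,y,z,col):
    P=[[c[0]+u*np.cos(a)-v*np.sin(a),c[1]+u*np.sin(a)+v*np.cos(a),z] for u,v in((x,y),(x,-y),(-x,-y),(-x,y))]
    cv2.polylines(o,[(proj(k,P)+.5).astype(int)],True,col,1)
ov(c,-b,.058,.014,z0+.048,(0,255,255));ov((.4766,.0779),-b,.038,.05325,.0543,(0,0,255))
cv2.imwrite('pics/o4.png',cv2.resize(o[60:300,220:520],None,fx=2.4,fy=2.4))
print(rel(s,[*(np.array([.4766,.0779])-.0485*yv),.19],yv))
E
```

```text
t 10.275 pos [0.4678 0.0289 0.218 ] q [ 0.0735  0.9973 -0.0001 -0.0004] F [ 0.3738  0.7354 -3.1206] open 0.2905658962566279 49.999495362862945
[array([-0.0014,  0.0013,  0.028 ]), np.float64(0.17499080456988736)]
```

View pics/o4.png

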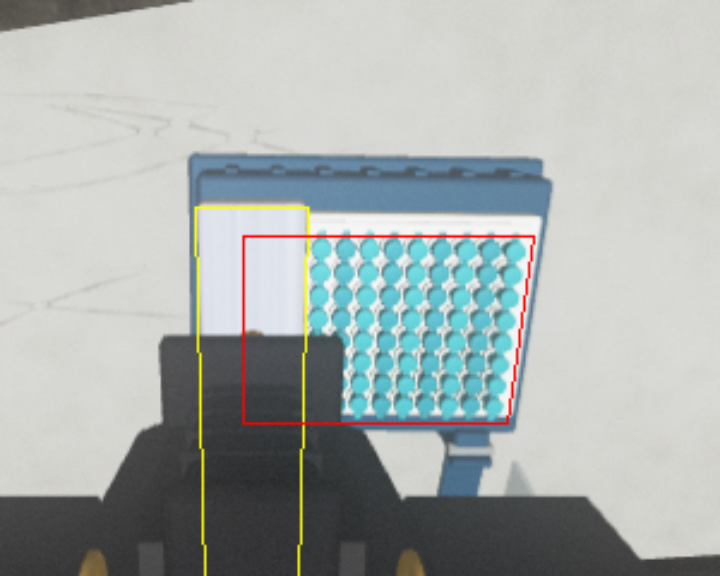

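```bash
python3 - <<'E'
from h import *
k=r.get_calibration('wrist');s=st()
w=toz(k,np.array([[515,251],[492,405],[321,250],[309,298],[498,381]])/2.4+[220,60]-.3,.0543)[:,:2]
b=np.radians(8.6);Rm=np.array([[np.cos(b),-np.sin(b)],[np.sin(b),np.cos(b)]])
print(((w-[.4766,.0779])@Rm.T)*1000, 'tool',Rm@(np.array(s['tool_pos'])[:2]-[.4766,.0779]))
E
```

```text
t 10.325 pos [0.4679 0.0289 0.2181] q [ 0.0737  0.9973 -0.     -0.0003] F [-0.2034 -0.793  -3.5597] open 0.29455387424086743 49.99941204674542
[[-32.53    47.5456]
 [ 29.8221  46.238 ]
 [-32.7551 -24.1849]
 [-14.3035 -28.0795]
 [ 19.4626  47.4125]] tool [-0.0013 -0.0497]
```

{"fn": "play_rows", "kwargs": {"translation": [[0,0,0.01],[0,0,0.01],[0,0,0.005],[0,0,0.0015],[0,0,0.0015],[0,0,0.0015],[0,0,0]], "delta_rot": [[0,0,0],[0,0,0],[0,0,0],[0,0,0],[0,0,0],[0,0,0],[0,0,0]], "grip": [-1,-1,-1,-1,-1,-1,-1]}}

```text
clock: 11.2
tool_pos: [0.4683, 0.029, 0.189]
eef_rot: [0.075, 0.997, 0.0, 0.0]
contact_force: [-0.3, 0.1, -2.7]
opening: 0.289
finger_force: 50.0
```

{"fn": "play_rows", "kwargs": {"translation": [[0,0,0.0015],[0,0,0.0015],[0,0,0.0015],[0,0,0]], "delta_rot": [[0,0,0],[0,0,0],[0,0,0],[0,0,0]], "grip": [-1,-1,-1,-1]}}

```text
clock: 11.7
tool_pos: [0.4682, 0.0286, 0.1851]
eef_rot: [0.075, 0.997, -0.0, 0.0]
contact_force: [-1.9, -1.0, 9.1]
opening: 0.29
finger_force: 50.0
```

{"fn": "play_rows", "kwargs": {"translation": [[0,0,0.001],[0,0,0.001],[0,0,0],[0,0,0]], "delta_rot": [[0,0,0],[0,0,0],[0,0,0],[0,0,0]], "grip": [-1,-1,-1,-1]}}

```text
clock: 12.2
tool_pos: [0.4682, 0.0284, 0.1832]
eef_rot: [0.075, 0.997, -0.0, 0.0]
contact_force: [-2.2, -1.1, 9.5]
opening: 0.291
finger_force: 50.0
```

{"fn": "play_rows", "kwargs": {"translation": [[0,0,0.001],[0,0,0.001],[0,0,0],[0,0,0]], "delta_rot": [[0,0,0],[0,0,0],[0,0,0],[0,0,0]], "grip": [-1,-1,-1,-1]}}

```text
clock: 12.7
tool_pos: [0.4682, 0.0284, 0.1813]
eef_rot: [0.075, 0.997, -0.0, 0.0]
contact_force: [-2.5, -1.6, 10.5]
opening: 0.292
finger_force: 50.0
```

{"fn": "play_rows", "kwargs": {"translation": [[0,0,0.001],[0,0.002,0],[0,0.002,0],[0,0.002,0],[0,0.002,0],[0,0.002,0],[0,0.002,0],[0,0,0]], "delta_rot": [[0,0,0],[0,0,0],[0,0,0],[0,0,0],[0,0,0],[0,0,0],[0,0,0],[0,0,0]], "grip": [-1,-1,-1,-1,-1,-1,-1,-1]}}

```text
clock: 13.7
tool_pos: [0.4699, 0.0398, 0.1803]
eef_rot: [0.075, 0.997, -0.001, 0.0]
contact_force: [-1.6, -1.6, 9.7]
opening: 0.294
finger_force: 50.0
```

{"fn": "play_rows", "kwargs": {"translation": [[0,0.002,0.0005],[0,0.0025,0],[0,0.0025,0],[0,0.0025,0],[0,0.0025,0],[0,0.0025,0],[0,0.0025,0],[0,0.0025,0],[0,0.0025,0],[0,0.0025,0],[0,0,0]], "delta_rot": [[0,0,0],[0,0,0],[0,0,0],[0,0,0],[0,0,0],[0,0,0],[0,0,0],[0,0,0],[0,0,0],[0,0,0],[0,0,0]], "grip": [-1,-1,-1,-1,-1,-1,-1,-1,-1,-1,-1]}}

```text
clock: 15.08
tool_pos: [0.4736, 0.0632, 0.1798]
eef_rot: [0.076, 0.997, -0.001, 0.0]
contact_force: [-2.1, -3.5, 11.2]
opening: 0.292
finger_force: 50.0
```

{"fn": "play_rows", "kwargs": {"translation": [[0,0.0025,0],[0,0.0025,0],[0,0.0025,0],[0,0.0025,0],[0,0.0025,0],[0,0.0025,0],[0,0.0025,0],[0,0.0025,0],[0,0.0025,0],[0,0.0025,0],[0,0.0025,0],[0,0.0025,0],[0,0,0]], "delta_rot": [[0,0,0],[0,0,0],[0,0,0],[0,0,0],[0,0,0],[0,0,0],[0,0,0],[0,0,0],[0,0,0],[0,0,0],[0,0,0],[0,0,0],[0,0,0]], "grip": [-1,-1,-1,-1,-1,-1,-1,-1,-1,-1,-1,-1,-1]}}

```text
clock: 16.7
tool_pos: [0.4784, 0.0937, 0.1799]
eef_rot: [0.075, 0.997, -0.001, 0.001]
contact_force: [-1.6, -2.3, 10.3]
opening: 0.295
finger_force: 50.0
```

{"fn": "play_rows", "kwargs": {"translation": [[0,0.0025,0],[0,0.0025,0],[0,0.0025,0],[0,0.0025,0],[0,0.0025,0],[0,0.0025,0],[0,0.0025,0],[0,0.0025,0],[0,0.0025,0],[0,0.0025,0],[0,0.0025,0],[0,0.0025,0],[0,0,0]], "delta_rot": [[0,0,0],[0,0,0],[0,0,0],[0,0,0],[0,0,0],[0,0,0],[0,0,0],[0,0,0],[0,0,0],[0,0,0],[0,0,0],[0,0,0],[0,0,0]], "grip": [-1,-1,-1,-1,-1,-1,-1,-1,-1,-1,-1,-1,-1]}}

```text
clock: 18.32
tool_pos: [0.4832, 0.1249, 0.18]
eef_rot: [0.075, 0.997, 0.001, 0.001]
contact_force: [-1.3, 0.6, 11.6]
opening: 0.288
finger_force: 50.0
```

{"fn": "play_rows", "kwargs": {"translation": [[0,0,0.0005],[0,0,0],[0,-0.003,0],[0,-0.005,0],[0,-0.005,0],[0,-0.005,0],[0,-0.005,0],[0,-0.005,0],[0,-0.005,0],[0,-0.005,0],[0,-0.005,0],[0,-0.005,0],[0,-0.003,0],[0,0,0]], "delta_rot": [[0,0,0],[0,0,0],[0,0,0],[0,0,0],[0,0,0],[0,0,0],[0,0,0],[0,0,0],[0,0,0],[0,0,0],[0,0,0],[0,0,0],[0,0,0],[0,0,0]], "grip": [-1,-1,-1,-1,-1,-1,-1,-1,-1,-1,-1,-1,-1,-1]}}

```text
clock: 20.08
tool_pos: [0.4756, 0.0741, 0.1795]
eef_rot: [0.075, 0.997, 0.0, 0.001]
contact_force: [-2.0, 0.3, 11.5]
opening: 0.292
finger_force: 50.0
```

```bash
python3 - <<'E'
from h import *
s=st()
im=r.snapshot('wrist');cv2.imwrite('pics/w5.png',im)
cv2.imwrite('pics/o5.png',cv2.resize(im[60:260,180:460],None,fx=2.8,fy=2.8,interpolation=cv2.INTER_CUBIC))
E
```

```text
t 20.075 pos [0.4756 0.0741 0.1795] q [0.0746 0.9972 0.0004 0.0012] F [-2.0069  0.316  11.5114] open 0.29190512014122216 49.99945370480418
```

View pics/o5.png

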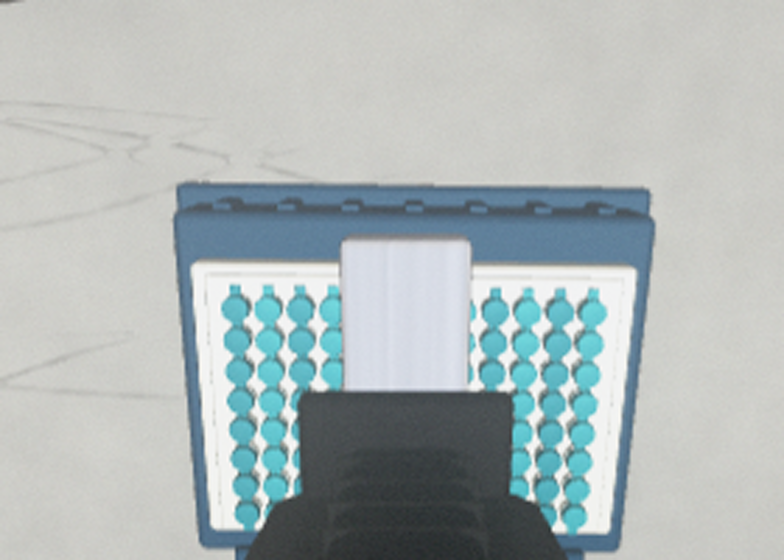

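All visible strips look flat and even. I'll roll back over strips 6 to 1.

{"fn": "play_rows", "kwargs": {"translation": [[0,-0.003,0],[0,-0.005,0],[0,-0.005,0],[0,-0.005,0],[0,-0.005,0],[0,-0.005,0],[0,-0.005,0],[0,-0.005,0],[0,-0.005,0],[0,-0.003,0],[0,0,0],[0,0,0]], "delta_rot": [[0,0,0],[0,0,0],[0,0,0],[0,0,0],[0,0,0],[0,0,0],[0,0,0],[0,0,0],[0,0,0],[0,0,0],[0,0,0],[0,0,0]], "grip": [-1,-1,-1,-1,-1,-1,-1,-1,-1,-1,-1,-1]}}

```text
clock: 21.62
tool_pos: [0.4688, 0.0284, 0.1795]
eef_rot: [0.075, 0.997, 0.0, 0.001]
contact_force: [-1.7, -1.5, 10.3]
opening: 0.292
finger_force: 50.0
```

```bash
python3 - <<'E'
from h import *
s=st()
im=r.snapshot('wrist');cv2.imwrite('pics/w6.png',im)
cv2.imwrite('pics/o6.png',cv2.resize(im[60:260,200:480],None,fx=2.8,fy=2.8,interpolation=cv2.INTER_CUBIC))
E
```

```text
t 21.625 pos [0.4688 0.0284 0.1795] q [0.0746 0.9972 0.0001 0.0012] F [-1.735  -1.4574 10.3194] open 0.2919028339895611 49.999526347965
```

View pics/o6.png

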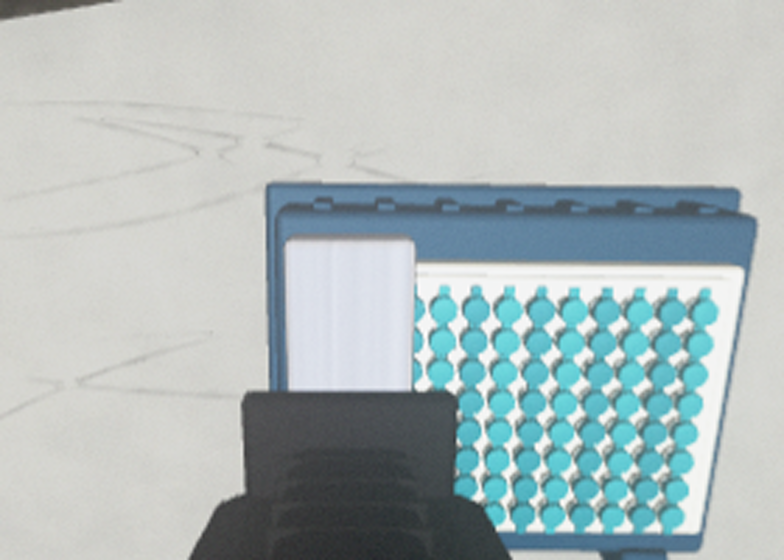

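{"fn": "play_rows", "kwargs": {"translation": [[0,-0.001,0.0003],[0,0.003,0],[0,0.006,0],[0,0.006,0],[0,0.006,0],[0,0.006,0],[0,0.006,0],[0,0.006,0],[0,0.006,0],[0,0.004,0],[0,0,0]], "delta_rot": [[0,0,0],[0,0,0],[0,0,0],[0,0,0],[0,0,0],[0,0,0],[0,0,0],[0,0,0],[0,0,0],[0,0,0],[0,0,0]], "grip": [-1,-1,-1,-1,-1,-1,-1,-1,-1,-1,-1]}}

```text
clock: 23.05
tool_pos: [0.4761, 0.0766, 0.1793]
eef_rot: [0.074, 0.997, 0.001, 0.001]
contact_force: [-0.8, 1.2, 11.2]
opening: 0.289
finger_force: 50.0
```

{"fn": "play_rows", "kwargs": {"translation": [[0,0.004,0],[0,0.006,0],[0,0.006,0],[0,0.006,0],[0,0.006,0],[0,0.006,0],[0,0.006,0],[0,0.006,0],[0,0.003,0],[0,0,0]], "delta_rot": [[0,0,0],[0,0,0],[0,0,0],[0,0,0],[0,0,0],[0,0,0],[0,0,0],[0,0,0],[0,0,0],[0,0,0]], "grip": [-1,-1,-1,-1,-1,-1,-1,-1,-1,-1]}}

```text
clock: 24.3
tool_pos: [0.4835, 0.1253, 0.1794]
eef_rot: [0.074, 0.997, 0.001, 0.002]
contact_force: [-1.3, 0.4, 11.7]
opening: 0.287
finger_force: 50.0
```

{"fn": "play_rows", "kwargs": {"translation": [[0,0,-0.006],[0,0,-0.014],[0,0,-0.02],[0,0,-0.02],[0,-0.015,0],[0,-0.03,0],[0,-0.03,0],[0,-0.03,0],[0,-0.03,0],[0,-0.03,0],[0,-0.03,0],[-0.01,-0.03,0],[-0.01,-0.03,0],[-0.01,-0.03,0],[-0.01,-0.03,0],[-0.012,-0.0254,0],[0,0,0],[0,0,0],[0,0,0],[0,0,0]], "delta_rot": [[0,0,0],[0,0,0],[0,0,0],[0,0,0],[0,0,0],[0,0,0],[0,0,0],[0,0,0],[0,0,0],[0,0,0],[0,0,0],[0,0,0],[0,0,0],[0,0,0],[0,0,0],[0,0,0],[0,0,-7.4],[0,0,-7.4],[0,0,-7.3],[0,0,0]], "grip": [-1,-1,-1,-1,-1,-1,-1,-1,-1,-1,-1,-1,-1,-1,-1,-1,-1,-1,-1,-1]}}

```text
clock: 26.8
tool_pos: [0.4817, -0.2208, 0.2369]
eef_rot: [-0.117, 0.993, 0.001, -0.001]
contact_force: [0.8, -0.6, -4.3]
opening: 0.29
finger_force: 50.0
```

```bash
python3 - <<'E'
from h import *
s=st()
a=np.radians(13.56);print(rel(s,[.4846,-.2191,.2373],[-np.sin(a),np.cos(a)]),(R.from_quat([-.119,.9929,0,0]).inv()*R.from_quat(s['eef_rot'])).as_rotvec(degrees=True))
im=r.snapshot('wrist');cv2.imwrite('pics/w7.png',im)
o=np.hstack([cv2.resize(x[60:240,250:390],None,fx=2.8,fy=2.8,interpolation=cv2.INTER_CUBIC) for x in(cv2.imread('pics/w3.png'),im)])
cv2.imwrite('pics/o7.png',o)
E
```

```text
t 26.8 pos [ 0.4817 -0.2208  0.2369] q [-0.1167  0.9932  0.0005 -0.0013] F [ 0.8147 -0.5546 -4.2555] open 0.28966920833042475 49.998868089169264
[array([-0.0032,  0.001 , -0.0004]), np.float64(-0.15253149721850434)] [-0.0769  0.1362  0.2613]
```

View pics/o7.png

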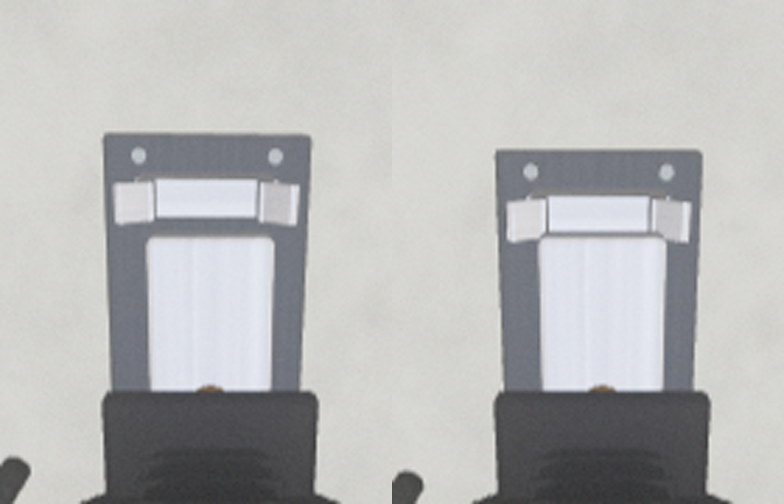

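The tool's pose in the hand hasn't changed. I'll correct the shift and seat it.

{"fn": "play_rows", "kwargs": {"translation": [[-0.0032,0.001,0],[0,0,0.015],[0,0,0.02],[0,0,0.02],[0,0,0.015],[0,0,0.01],[0,0,0.007],[0,0,0.005],[0,0,0.004],[0,0,0]], "delta_rot": [[0,0,-0.2],[0,0,0],[0,0,0],[0,0,0],[0,0,0],[0,0,0],[0,0,0],[0,0,0],[0,0,0],[0,0,0]], "grip": [-1,-1,-1,-1,-1,-1,-1,-1,-1,-1]}}

```text
clock: 28.1
tool_pos: [0.4862, -0.2182, 0.142]
eef_rot: [-0.12, 0.993, 0.0, 0.0]
contact_force: [-1.3, 0.8, -3.8]
opening: 0.291
finger_force: 50.0
```

{"fn": "play_rows", "kwargs": {"translation": [[0.001,0,0.001],[0,0,0.0007],[0,0,0],[0,0,0],[0,0,0],[0,0,0],[0,0,0],[0,0,0],[0,0,0],[0,0,0]], "delta_rot": [[0,0,0],[0,0,0],[0,0,0],[0,0,0],[0,0,0],[0,0,0],[0,0,0],[0,0,0],[0,0,0],[0,0,0]], "grip": [-1,-1,-1,1,1,1,1,1,1,1]}}

```text
clock: 29.35
tool_pos: [0.4853, -0.2184, 0.1403]
eef_rot: [-0.12, 0.993, 0.0, 0.0]
contact_force: [0.2, 0.4, 0.2]
opening: 0.996
finger_force: 0.0
```

{"fn": "play_rows", "kwargs": {"translation": [[0,0,-0.01],[0,0,-0.03],[0,0,-0.04],[0,0,-0.04],[0,0,-0.03],[0,0,0]], "delta_rot": [[0,0,0],[0,0,0],[0,0,0],[0,0,0],[0,0,0],[0,0,0]], "grip": [1,1,1,1,1,1]}}

```text
clock: 30.1
tool_pos: [0.4863, -0.2188, 0.2929]
eef_rot: [-0.12, 0.993, -0.001, 0.002]
contact_force: [-0.2, 0.0, -0.2]
opening: 1.001
finger_force: 0.0
```

```bash
python3 - <<'E'
from h import *
s=st()
im=r.snapshot('wrist');cv2.imwrite('pics/w8.png',im)
for c in('wrist','top','side'):
    if c!='wrist': cv2.imwrite(f'pics/{c}8.png',r.snapshot(c))
    for t in('cover_tab','roller_tool'):
        print(c,t,[(np.array(d['point']),round(d['confidence'],2)) for d in r.look_for(c,t)[:3]])
k=r.get_calibration('top');print(proj(k,[[.5717,.064,.16],[.559,.065,.16]]))
o=np.hstack([cv2.resize(im[60:260,240:400],None,fx=2.4,fy=2.4),cv2.resize(cv2.imread('pics/top8.png')[150:270,200:300],(400,480),interpolation=cv2.INTER_CUBIC)])
cv2.imwrite('pics/o8.png',o)
E
```

```text
t 30.1 pos [ 0.4863 -0.2188  0.2929] q [-0.1196  0.9928 -0.0012  0.0024] F [-0.1724  0.015  -0.1506] open 1.0005251476526766 0.0
wrist cover_tab [(array([ 0.5467, -0.0097,  0.0575]), 0.88)]
wrist roller_tool [(array([ 0.4704, -0.2181,  0.0931]), 0.74), (array([0.4647, 0.0251, 0.0481]), 0.43)]
top cover_tab []
top roller_tool [(array([ 0.4661, -0.2133,  0.0623]), 0.56)]
side cover_tab [(array([0.5809, 0.0466, 0.1232]), 0.85), (array([0.4707, 0.0648, 0.0498]), 0.55)]
side roller_tool [(array([ 0.5018, -0.2233,  0.0766]), 0.83)]
[[256.5436 180.1853]
 [256.0615 184.8114]]
```

View pics/o8.png

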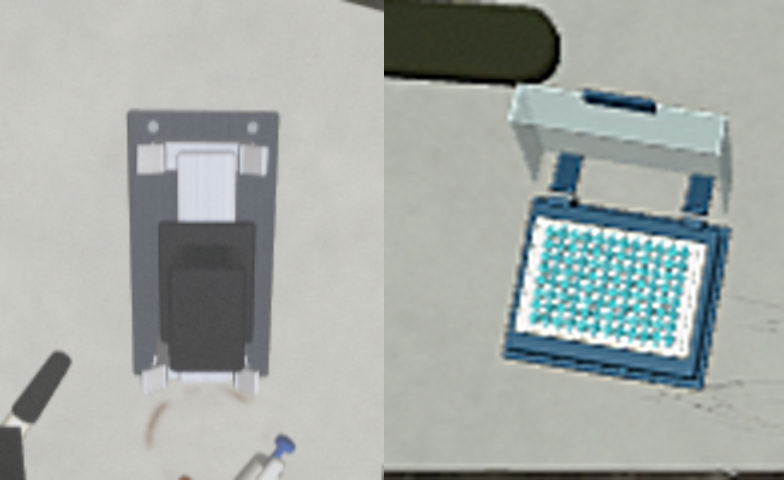

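The roller is seated in its saddles (left crop). The cover's tab is at about top pixel (259,175). Next I'll check the clearance to the instrument behind it.

```bash
python3 - <<'E'
from h import *
k=r.get_calibration('top')
print('tab',toz(k,[[259,175.3]],.155),'case tip',toz(k,[[244,160]],.02))
for z in(0,.1,.2,.3):print(z,toz(k,[[272,143],[272,10],[160,143]],z)[:,:2].ravel())
ks=r.get_calibration('side')
# instrument near bottom corner in side view ~ (390,215)top ; (395,228) bottom
print(toz(ks,[[395,228]],0.),toz(ks,[[391,212]],0.1))
im=np.hstack([cv2.imread('pics/top8.png')[100:250,150:310],cv2.imread('pics/side8.png')[130:280,320:480]])
cv2.imwrite('pics/o9.png',cv2.resize(im,None,fx=2.4,fy=2.4,interpolation=cv2.INTER_CUBIC))
E
```

```text
tab [[0.5863 0.0583 0.155 ]] case tip [[0.6642 0.1226 0.02  ]]
0 [0.7237 0.0406 1.1771 0.0491 0.7237 0.3888]
0.1 [0.6936 0.0304 1.1131 0.0382 0.6936 0.3525]
0.2 [0.6634 0.0201 1.0491 0.0273 0.6634 0.3163]
0.3 [0.6333 0.0099 0.9851 0.0165 0.6333 0.2801]
[[0.7293 0.0582 0.    ]] [[0.7179 0.0332 0.1   ]]
```

View pics/o9.png

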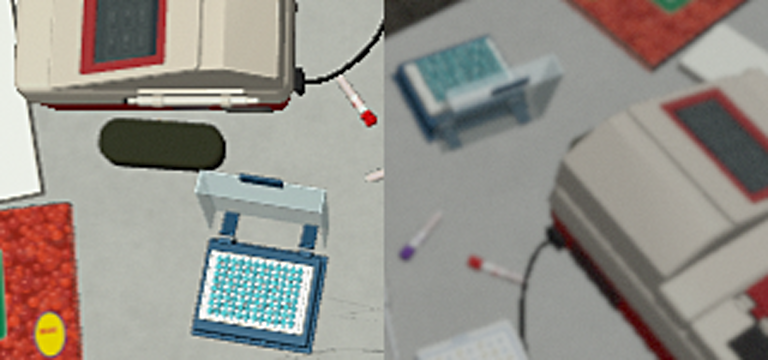

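{"fn": "play_rows", "kwargs": {"translation": [[-0.0201,0.023,0],[-0.0201,0.023,0],[-0.0201,0.023,0],[-0.0201,0.023,0],[-0.0201,0.023,0],[-0.0201,0.023,0],[-0.0201,0.023,0],[-0.0201,0.023,0],[-0.0201,0.023,0],[-0.0201,0.023,0],[0,0,0],[0,0,0],[0,0,0],[0,0,0],[0,0,0]], "delta_rot": [[0,0,0],[0,0,0],[0,0,0],[0,0,0],[0,0,0],[0,0,0],[0,0,0],[0,0,0],[0,0,0],[0,0,0],[0,0,7.4],[0,0,7.4],[0,0,7.4],[0,0,0],[0,0,0]], "grip": [-1,-1,-1,-1,-1,-1,-1,-1,-1,-1,-1,-1,-1,-1,-1], "squeeze": 10}}

```text
clock: 32.42
tool_pos: [0.6257, 0.0528, 0.29]
eef_rot: [0.072, 0.997, -0.0, -0.0]
contact_force: [-0.6, 0.7, 0.3]
opening: 0.004
finger_force: 0.0
```

```bash
python3 - <<'E'
from h import *
s=st();r.snapshot('wrist');r.snapshot('side')
for c in('wrist','side'):
    for S in r.silhouettes(c,'cover_tab')[:2]:
        p=np.argwhere(S['pixels'])[:,::-1];k=r.get_calibration(c)
        print(c,S['confidence'],len(p),p.mean(0),toz(k,[p.mean(0)],.155))
    print([(np.array(d['point']),round(d['confidence'],2)) for d in r.look_for(c,'cover_tab')[:2]])
E
```

```text
t 32.425 pos [0.6257 0.0528 0.29  ] q [ 0.0725  0.9974 -0.     -0.0002] F [-0.6428  0.6953  0.2792] open 0.003826440258041198 0.0
wrist 0.75 9166 [324.3093 139.487 ] [[0.5702 0.0607 0.155 ]]
wrist 0.5 5607 [444.6513 183.1675] [[0.6185 0.1511 0.155 ]]
[(array([0.5716, 0.0593, 0.1456]), 0.76)]
side 0.62 1047 [364.7335 173.9713] [[0.6023 0.0199 0.155 ]]
[(array([0.5826, 0.0439, 0.1176]), 0.69)]
```

{"fn": "play_rows", "kwargs": {"translation": [[-0.008,0,0.01],[0,0,0.02],[0,0,0.02],[0,0,0.02],[0,0,0.01],[0,0,0]], "delta_rot": [[0,0,0],[0,0,0],[0,0,0],[0,0,0],[0,0,0],[0,0,0]], "grip": [-1,-1,-1,-1,-1,-1]}}

```text
clock: 33.48
tool_pos: [0.6336, 0.0515, 0.2094]
eef_rot: [0.074, 0.997, -0.0, -0.001]
contact_force: [0.3, 0.0, -0.1]
opening: 0.003
finger_force: 0.0
```

{"fn": "play_rows", "kwargs": {"translation": [[0.008,0,0],[0.008,0,0],[0.008,0,0],[0.008,0,0],[0.008,0,0],[0.008,0,0],[0.008,0,0],[0,0,0]], "delta_rot": [[0,0,0],[0,0,0],[0,0,0],[0,0,0],[0,0,0],[0,0,0],[0,0,0],[0,0,0]], "grip": [-1,-1,-1,-1,-1,-1,-1,-1]}}

```text
clock: 34.48
tool_pos: [0.5774, 0.0599, 0.2102]
eef_rot: [0.073, 0.997, -0.0, -0.001]
contact_force: [0.6, 0.1, -0.4]
opening: 0.007
finger_force: 0.1
```

{"fn": "play_rows", "kwargs": {"translation": [[0.008,0,0],[0.008,0,0],[0.008,0,0],[0.008,0,0],[0.008,0,0],[0.008,0,0],[0.008,0,0],[0.008,0,0],[0.008,0,0],[0.008,0,0],[0,0,0],[0,0,0],[0,0,0],[0,0,0]], "delta_rot": [[0,0,0],[0,0,0],[0,0,0],[0,0,0],[0,0,0],[0,0,0],[0,0,0],[0,0,0],[0,0,0],[0,0,0],[0,0,0],[0,0,0],[0,0,0],[0,0,0]], "grip": [-1,-1,-1,-1,-1,-1,-1,-1,-1,-1,-1,-1,-1,-1]}}

```text
clock: 36.22
tool_pos: [0.4994, 0.0715, 0.2103]
eef_rot: [0.074, 0.997, 0.0, 0.0]
contact_force: [0.2, -0.3, -0.3]
opening: 0.008
finger_force: 0.0
```

{"fn": "play_rows", "kwargs": {"translation": [[0,0,-0.03],[0,0,-0.03],[0,0,-0.03],[0,-0.03,-0.03],[0,-0.03,0],[0,-0.03,0],[0,-0.03,0],[0,0,0]], "delta_rot": [[0,0,0],[0,0,0],[0,0,0],[0,0,0],[0,0,0],[0,0,0],[0,0,0],[0,0,0]], "grip": [-1,-1,-1,-1,-1,-1,-1,-1]}}

```text
clock: 37.22
tool_pos: [0.481, -0.0497, 0.3302]
eef_rot: [0.076, 0.997, -0.001, -0.0]
contact_force: [0.3, 1.1, 0.2]
opening: 0.002
finger_force: 0.0
```

```bash
python3 - <<'E'
from h import *
s=st();t=r.snapshot('top');d=r.snapshot('side');w=r.snapshot('wrist')
print([(c,np.array(d['point']),round(d['confidence'],2)) for c in('side','top') for d in r.look_for(c,'cover_tab')[:2]])
im=np.hstack([t[150:260,200:400],d[130:240,240:440]])
im=np.vstack([cv2.resize(im,(800,220)),cv2.resize(w,(800,500))[:380]])
cv2.imwrite('pics/o10.png',im)
E
```

```text
t 37.225 pos [ 0.481  -0.0497  0.3302] q [ 0.0761  0.9971 -0.0006 -0.0004] F [0.2893 1.0537 0.1626] open 0.001884569810226567 0.0
[('side', array([0.4838, 0.0717, 0.0654]), 0.73), ('top', array([0.4655, 0.1007, 0.0643]), 0.72)]
```

View pics/o10.png

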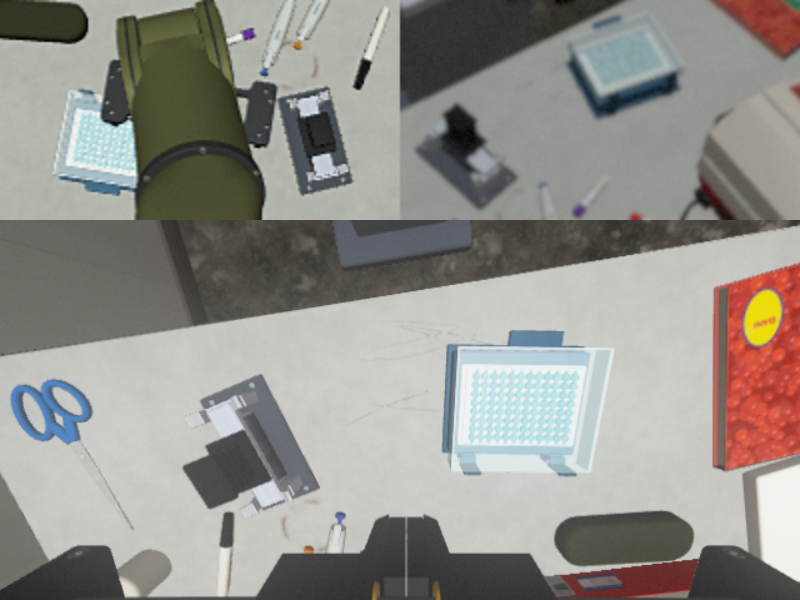

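```bash
python3 - <<'E'
from h import *
s=st();k=r.get_calibration('wrist');c=np.array([.475,.0762]);ax=np.array([.989,-.1495])
for th in(0,.05,.1,.2):
    x=.062-.128*np.cos(th)+.03*np.sin(th);z=.032+.128*np.sin(th)+.03*np.cos(th)
    print(th,proj(k,[*(c+x*ax),z]))
E
```

```text
t 37.475 pos [ 0.4818 -0.0458  0.3303] q [0.0725 0.9974 0.0004 0.0001] F [-0.0586  0.4324  0.1257] open 0.00560353084431165 0.0
0 [[426.6867  95.9323]]
0.05 [[428.4204  97.3213]]
0.1 [[430.1501  99.0553]]
0.2 [[433.5655 103.5957]]
```

```bash
python3 -c "
from plant import r
print(r.finish_job())"
```

```text
the job is handed in; nothing more can be done
None
```

I pressed all twelve cap strips down, put the roller back upright in its stand and shut the cover, then handed the job in at about 37.5 s; the last pictures show everything in place, and no verdict came back.

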